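Seat and lock the label template on the labelling jig

TASK

Take the loose metal template plate by its handle and slide it over the labelling jig, without lifting it off, until its round hole and its slot sit over the jig's two pins; then let it drop so that it lies flat on the bed. Then swing the jig's clamp bar by its knob all the way round to its stop, over the plate, and leave everything around the jig where it is.

Things in the scene. Friction and masses are not known exactly. Their poses are not given: they have to be found in the camera images.
- jig: the fixed labelling jig: a flat plywood bed, 285 mm (its x) by 330 mm (its y), top face 18 mm above the table, with a flat piece of cardboard let into it. Origin: under the middle of the bed, on the table; its x points to the clamp side (away from the robot, give or take the jig's yaw), y to the left, z up
- pin_l (a point): foot of the left fixed steel locating pin, on the bed's top face. Upright, 10 mm thick, 8 mm high, domed top; 30 mm along the jig's +x and 80 mm along its +y from the origin
- pin_r (a point): foot of the right pin, the same in shape, 80 mm along the jig's -y
- template: loose aluminium plate, 170 (its x) x 240 (y) x 6 mm, 0.45 kg, with a 45 x 100 mm label window in its near half. Origin: centre of its underside; seated, its frame is the jig's, 18 mm higher. At the start it rests on both pin tops and its own near edge, tilted about 3 degrees, 14 to 28 mm too far along the jig's -x, up to 25 mm to either side, up to 0.1 rad askew
- hole_l (a point): centre of the plate's round hole, 15 mm in diameter, at the underside (30 mm along the plate's +x and 80 mm along +y from its origin); it goes over the left pin, with 2.5 mm of play all round
- hole_r (a point): centre of the plate's slot (15 mm along the plate's x, 24 mm along its y), at the underside (30 mm along +x, 80 mm along -y); it goes over the right pin
- plate_mid (a point): centre of the plate's underside (same point as the plate's origin)
- handle (a point): middle of the plate's handle: a round steel bar, 12 mm thick, running along the plate's y, free between its two posts for 55 mm, its axis 36 mm above the plate's underside (24 mm clear space under the bar). The plate can pivot a little about the bar while it is pinched across
- clamp (a joint): clamp bar's angle about its upright pivot, rad. 0: open, pointing away from the plate; grows counter-clockwise seen from above, by the jig's left side, to its stop at 2.094: bar along the jig's -x, over the plate. Starts at 0 to 0.5, stays where left, under 1 N moves the knob. Bar 82 x 18 x 6 mm, underside 8 mm above the bed: it clears the plate only when that lies flat
- clamp_pivot (a point): axis of the clamp's pivot at the bed's top face, 115 mm along the jig's +x from its origin
- clamp_knob (a point): centre of the clamp's upright round black knob, 16 mm in diameter, at mid-height; 66 mm from the pivot axis, 30 mm above the bed's top; the knob's top is 44.5 mm above the bed, and it rises from the bar's top at 14 mm above the bed
- carton: bystander: small pale carton, 60 x 110 x 46 mm, to the left of the jig; origin at the centre of its underside
- roll: bystander: roll of masking tape lying flat, 100 mm across, 25 mm high, to the right of the jig; origin at the centre of its underside
- stapler: bystander: red desk stapler, 32 x 138 x 48 mm, to the right of the jig, nearer the robot; origin at the centre of its underside

How it is judged:
On the way, in this order (a step that is already met when the one before it is completed fails the run):
1. the plate has dropped over both pins and lies flat on the bed (distance between hole_l and pin_l below 0.006 m and distance between hole_r and pin_r below 0.009 m and z of plate_mid in the frame of pin_l below 0.0025 m and angle between the z axis of template and the z axis of jig, either way round below 0.015 rad), for 0.2 s.
2. the clamp bar is swung over the plate to its stop (value of joint clamp above 1.9 rad), for 0.2 s.
At the end, for the whole second after the job is handed in: The template lies flat on the bed (within 2.5 mm at its middle and 0.015 rad), its round hole within 6 mm of the left pin's foot and its slot within 9 mm of the right pin's; the clamp stands over it at more than 1.9 rad (stop at 2.094); all at rest (all of step 1 and value of joint clamp above 1.9 rad and linear speed of template below 0.01 m/s and velocity of joint clamp between -0.05 and 0.05 rad/s); the robot touches nothing.
It fails at once if the plate is lifted off the jig (its middle more than 25 mm above the bed) (z of plate_mid in the frame of pin_l above 0.025 m).
It fails at once if the carton is moved more than 30 mm (distance of carton from where it was at the start of the episode above 0.03 m).
It fails at once if the masking tape roll is moved more than 30 mm (distance of roll from where it was at the start of the episode above 0.03 m).
It fails at once if the stapler is moved more than 30 mm (distance of stapler from where it was at the start of the episode above 0.03 m).
It also fails if it takes over 48 s, if anything falls off the work surface, if the arm or the gripper's body presses on something with over 40 N, if the wrist force passes 120 N, or if a joint passes its speed limit or range.

ROBOT

A 6-joint arm with a two-finger parallel gripper is mounted at the origin on a cart in front of the work surface, level with it; the furniture and walls round the work are solid. World frame = base frame: x ahead of the robot, y to its left, z up, the work surface at z = 0. Lengths are in m, angles in rad, forces in N, time in s.
With the tool pointing down it reaches from about 0.325 to 0.775 m from the base axis. Payload 5.5 kg.
Tool frame: the origin (TCP) lies at the very end of the fingers, on their centre line; the grasp point (between the pads) lies bot.grip_depth behind it (bot.grip_depth is the distance from the TCP to the grasp point, in m); z points along the fingers, y is the line along which they close (so a half turn about z gives the same grasp; the last joint's range is limited). The gripper opens to 88 mm and grips with 3 to 60 N. Pads are 20 mm wide; open, the fingers measure 115 mm over their backs; the gripper's body (75 mm by 178 mm) begins 61 mm behind the grasp point.
Start: joints at [-1.286, 0.091, 1.231, -0, 1.82, -0.057], TCP at [0.201, -0.565, 0.223] pointing down, gripper open.
Joint ranges: [-2.87, 2.87], [-0.86, 2.18], [0.17, 2.46], [-1.51, 4.65], [0.06, 2.69], [-2.65, 2.65]. Speed limits (rad/s): [2.57, 2.57, 3.01, 3.14, 3.14, 3.14].

INTERFACE

Orientations are given as a unit quaternion [w, x, y, z].
In Python, from bench import bot gives the robot as it stands.
- The arm moves only by the tool move_arm, never from a script. Its arguments are lists of equal length, an entry for each row: "offset": the shift along the tool's x, y, z in m, a list of three; "rotation": the turn, a rotation vector about the tool's x, y, z in degrees, a list of three; "gripper": the finger opening in m, from 0 to 0.0878. In form: {"offset": [[x, y, z], ...], "rotation": [[rx, ry, rz], ...], "gripper": [gripper, ...]}. A call has 1 to 10 rows; each row shifts and turns the commanded pose from where the row before left it, along the tool's axes as they then stand; what a row does not reach is not made up. A row lasts 1/12 s, in which the tool goes at most 41.7 mm and 7.16 degrees, less where a joint would pass 70% of its speed; a pose out of reach is approached as far as the arm can. A call with a gripper value outside its range is refused whole. The fingers move at their own pace and stop on an object; the grip force is fixed at half the most. Time passes only in rows, so rows that do not move let the fingers close. It gives the time, the measured TCP pose, the force, the opening and the grip force at its end, in the units of the state.
- bot.observe(): the state, without advancing time (a new reading comes with each control period).
- bot.read_camera(name): name is "side" or "top" or "wrist"; returns a dict with "frame" (384x512x3 uint8, blue, green, red), "camera_matrix" (3x3 intrinsics, pixels), "k1" (the pictures are not rectified: a ray, as slopes to the right and down, at radius r is drawn at 1 + k1 r^2 times it, then the intrinsics apply), "pose" (4x4, takes a point from camera to world coordinates); the wrist camera has in their place "mount" (4x4, takes a point from camera to tool coordinates, whose origin is the TCP and whose axes are the flange's). Camera axes: x right, y down, z forward; pixel columns grow to the right and rows downward; lengths in m; the calibration is good to about 2 mm. A picture is of the moment at which its call begins: read the wrist's pose just before it. There is no depth.
- bot.sign_off(): hands the job in; it is judged then, once.
The state is a dict: "time_s": time; "joints": joint angles; "dq": joint speeds; "joint_efforts": joint torques, N m; "eef_pos": TCP position; "tcp_rot": TCP orientation; "wrist_force": force on the tool from outside, world axes, zero at the start; "wrist_torque": the same for the moment, N m; "gripper_width": finger opening in m; "finger_force": force on a finger pad.
Only numpy, scipy, OpenCV 4.12 (cv2) and the standard library are available. Lean on these libraries where they do the work, as an engineer would, in place of code of your own. Each camera call takes 0.05 s, during which the arm holds its last target. There are 200 camera calls.

## Working session

There is one attempt and no reset: what is moved stays moved. The work goes in short steps, Python scripts to look and compute and a tool call to move; the robot and the scene stay as the last step left them, time stands still between calls to the robot, and variables do not carry over. Pictures are saved under pics/ and viewed, at most 10 in all, crops included, and the job is handed in when it is done.

Besides the shell and the picture viewer there is one more tool, called after "Emit:" in YAML: its name, and indented under it one key for each argument. move_arm: Moves the arm, as the interface text tells. Its arguments: {"type":"object","properties":{"offset":{"type":"array","items":{"type":"array","items":{"type":"number"}}},"rotation":{"type":"array","items":{"type":"array","items":{"type":"number"}}},"gripper":{"type":"array","items":{"type":"number"}}},"required":["offset","rotation","gripper"]}

```bash
mkdir -p pics; ls; cat > h.py <<'E'
import numpy as np, cv2
from bench import bot
from scipy.spatial.transform import Rotation as R
def cam(name):
    s=bot.observe(); c=bot.read_camera(name)
    if name=="wrist":
        T=np.eye(4); w,x,y,z=s["tcp_rot"]; T[:3,:3]=R.from_quat([x,y,z,w]).as_matrix(); T[:3,3]=s["eef_pos"]
        c["pose"]=T@np.array(c["mount"])
    return c
def ray(c,uv):
    K=np.array(c["camera_matrix"]); k=c["k1"]
    p=cv2.undistortPoints(np.array(uv,float).reshape(-1,1,2),K,np.array([k,0,0,0.]))[:,0]
    P=np.array(c["pose"]); d=np.c_[p,np.ones(len(p))]@P[:3,:3].T
    return P[:3,3],d
def onplane(c,uv,z):
    o,d=ray(c,uv); t=(z-o[2])/d[:,2]; return o+d*t[:,None]
def proj(c,X):
    P=np.linalg.inv(np.array(c["pose"])); q=np.atleast_2d(X)@P[:3,:3].T+P[:3,3]
    return cv2.projectPoints(q.reshape(-1,1,3),np.zeros(3),np.zeros(3),np.array(c["camera_matrix"]),np.array([c["k1"],0,0,0.]))[0][:,0]
E
python3 - <<'E'
from h import *
print(bot.observe(),bot.grip_depth)
for n in("top","side"):
    c=cam(n); print(n,np.round(c["pose"],3).tolist(),c["camera_matrix"],c["k1"])
    cv2.imwrite(f"pics/{n}0.png",c["frame"])
E
```

```text
pics
{'time_s': 0.0, 'joints': array([-1.28572212e+00,  9.18193563e-02,  1.23186337e+00, -1.43527211e-05,
        1.81979852e+00, -5.66961330e-02]), 'dq': array([ 8.54245708e-04,  6.28763560e-05, -8.22418775e-05, -1.29608770e-03,
       -1.17740123e-03,  6.67929371e-04]), 'joint_efforts': array([-1.80727780e-03, -4.46463239e+01, -4.06439030e+01,  6.96444511e-02,
        2.94729613e-02, -9.62132594e-05]), 'eef_pos': array([ 0.20100614, -0.56501547,  0.22154325]), 'tcp_rot': array([-9.37351678e-04,  9.85434486e-01,  1.70052882e-01, -1.14505245e-04]), 'wrist_force': array([ 0.0083311 ,  0.61393737, -0.29686035]), 'wrist_torque': array([ 0.03047432, -0.03135428, -0.04458009]), 'finger_force': 0.0, 'gripper_width': 0.08827176902373357} 0.0187
top [[-0.012, -0.996, 0.087, 0.399], [-1.0, 0.013, 0.013, 0.036], [-0.014, -0.087, -0.996, 1.065], [0.0, 0.0, 0.0, 1.0]] [[352.45075144   0.         258.82839448]
 [  0.         352.45075144 191.36248605]
 [  0.           0.           1.        ]] -0.021036754020560357
side [[-0.792, -0.503, 0.345, 0.102], [-0.61, 0.665, -0.431, 0.538], [-0.013, -0.552, -0.834, 1.041], [0.0, 0.0, 0.0, 1.0]] [[387.73012821   0.         256.77511961]
 [  0.         387.73012821 192.83198617]
 [  0.           0.           1.        ]] -0.07005258588116976
```

View pics/top0.png

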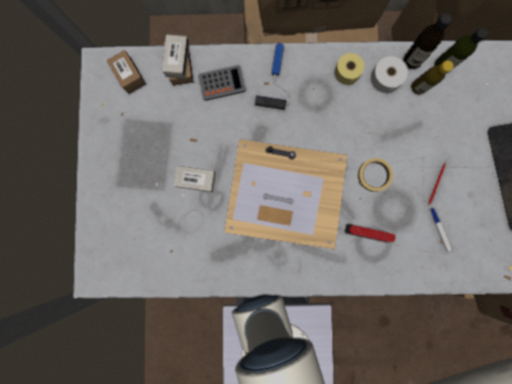

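View pics/side0.png

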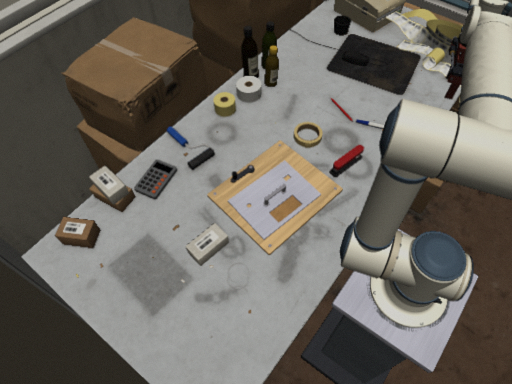

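```bash
python3 - <<'E'
from h import *
c=cv2.imread("pics/top0.png"); a=cv2.resize(c[130:260,210:410],None,fx=4,fy=4,interpolation=cv2.INTER_CUBIC)
s=cv2.imread("pics/side0.png"); b=cv2.resize(s[135:255,200:350],None,fx=4,fy=4,interpolation=cv2.INTER_CUBIC)
cv2.imwrite("pics/topz.png",a); cv2.imwrite("pics/sidez.png",b)
hsv=cv2.cvtColor(c,cv2.COLOR_BGR2HSV)
m=cv2.inRange(hsv,(8,50,80),(30,255,255))
C=max(cv2.findContours(m,cv2.RETR_EXTERNAL,cv2.CHAIN_APPROX_NONE)[0],key=lambda k:cv2.contourArea(cv2.convexHull(k)) if 200<k[:,0,0].mean()<370 and 130<k[:,0,1].mean()<260 else 0)
print(cv2.boxPoints(cv2.minAreaRect(C)),cv2.contourArea(C))
cam0=cam("top")
B=onplane(cam0,cv2.boxPoints(cv2.minAreaRect(C)),.018); print(B.round(4), B.mean(0), [np.linalg.norm(B[i]-B[i-1]) for i in range(4)])
E
```

```text
[[223.97891 232.5256 ]
 [238.07767 138.17255]
 [348.3511  154.65018]
 [334.25235 249.00323]] 10327.0
[[ 0.3694  0.1544  0.018 ]
 [ 0.6526  0.1107  0.018 ]
 [ 0.5973 -0.2203  0.018 ]
 [ 0.3174 -0.1695  0.018 ]] [ 0.48419354 -0.03119761  0.018     ] [np.float64(0.32803072502493424), np.float64(0.28653857021605944), np.float64(0.33559166164109633), np.float64(0.2844256122330277)]
```

View pics/topz.png

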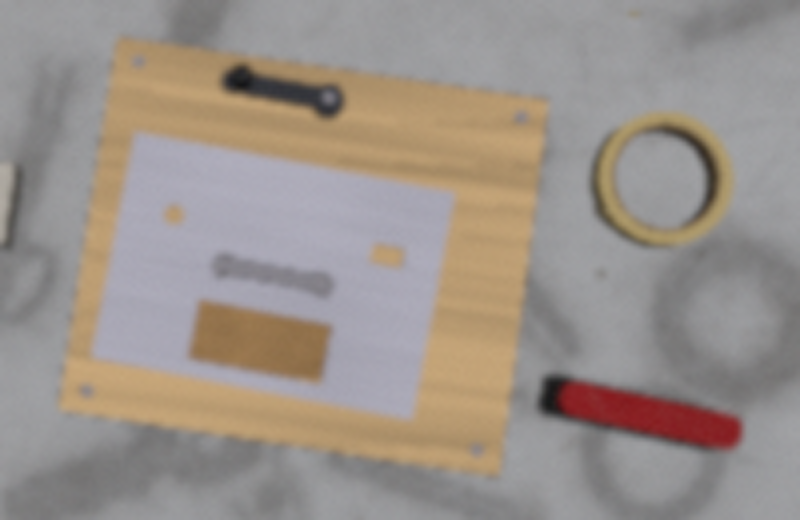

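View pics/sidez.png

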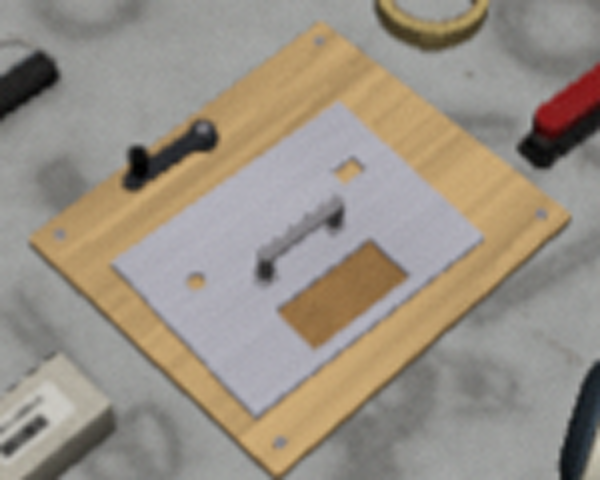

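```bash
cat >> h.py <<'E'
def fit(m,w):
    # 2D rigid fit w = Rm+t -> yaw, t, residuals
    m=np.array(m)[:,:2]; w=np.array(w)[:,:2]; a=m-m.mean(0); b=w-w.mean(0)
    th=np.arctan2((a[:,0]*b[:,1]-a[:,1]*b[:,0]).sum(),(a*b).sum()); Q=np.array([[np.cos(th),-np.sin(th)],[np.sin(th),np.cos(th)]])
    t=w.mean(0)-Q@m.mean(0); return th,t,Q,(w-(m@Q.T+t))
E
python3 - <<'E'
from h import *
t=cam("top"); s=cam("side")
Z=lambda p:np.array(p,float)/4+np.array([210,130])-.375
S=lambda p:np.array(p,float)/4+np.array([200,135])-.375
bm=[(.1425,.165),(.1425,-.165),(-.1425,-.165),(-.1425,.165)]
for c,f,p in((t,Z,[(118,40),(549,98),(501,472),(62,409)]),(s,S,[(32,241),(322,22),(570,217),(276,474)])):
    th,tt,Q,r=fit(bm,onplane(c,f(p),.018)); print("jig",th,tt,np.abs(r).max())
pm=[(.085,.12),(.085,-.12),(-.085,-.12),(-.085,.12)]
for c,f,p,h in((t,Z,[(136,133),(454,193),(413,417),(92,358)],[(174,214),(388,256)]),(s,S,[(112,264),(340,102),(483,239),(256,414)],[(196,281),(348,169)])):
    w=np.vstack([onplane(c,f([q]),z) for q,z in zip(p,(.034,.034,.024,.024))])
    th,tt,Q,r=fit(pm,w); print("plate",th,tt,np.abs(r).max()); print("holes",onplane(c,f(h),.029))
def tri(a,b):
    o1,d1=ray(t,[a]);o2,d2=ray(s,[b]);d1=d1[0]/np.linalg.norm(d1);d2=d2[0]/np.linalg.norm(d2)
    k=np.linalg.lstsq(np.c_[d1,-d2],o2-o1,rcond=None)[0]; p,q=o1+k[0]*d1,o2+k[1]*d2
    return (p+q)/2,np.linalg.norm(p-q)
print("handle ends",tri(Z((223,264)),S((265,256))),tri(Z((322,286)),S((334,206))))
print("knob top",tri(Z((238,73)),S((137,151))),"pivot",tri(Z((328,98)),S((206,131))))
E
```

```text
jig -0.15443775834302687 [ 0.4849425  -0.03222646] 0.0030270845605508967
jig -0.16213294250084065 [ 0.48205866 -0.02933337] 0.004808057377217678
plate -0.19922032994011343 [ 0.46783488 -0.00634495] 0.0018020403943700969
holes [[ 0.51395596  0.06626024  0.029     ]
 [ 0.48069893 -0.09095001  0.029     ]]
plate -0.20824689351713255 [ 0.46682343 -0.00558343] 0.003207029878632528
holes [[ 0.51366518  0.06531924  0.029     ]
 [ 0.4816805  -0.09145086  0.029     ]]
handle ends (array([0.47403462, 0.03062525, 0.05872781]), np.float64(0.00034848023142940025)) (array([ 0.45853431, -0.03927698,  0.05725823]), np.float64(0.002216546543989542))
knob top (array([0.61002245, 0.01751004, 0.06672615]), np.float64(0.0022527937439591294)) pivot (array([ 0.59666951, -0.04999824,  0.03235029]), np.float64(0.0041971178771342795))
```

Emit:
move_arm:
  offset:
    - [0,0,0]
    - [0,0,0]
    - [0,0,0]
    - [0,0,0]
    - [0,0,0]
    - [0,0,0]
    - [0,0,0]
    - [0,0,0]
    - [0,0,0]
  rotation:
    - [0,0,-7]
    - [0,0,-7]
    - [0,0,-7]
    - [0,0,-7]
    - [0,0,-7]
    - [0,0,-7]
    - [0,0,-7]
    - [0,0,-7]
    - [0,0,-2.7]
  gripper: [0.087,0.087,0.087,0.087,0.087,0.087,0.087,0.087,0.087]

```text
time_s: 1.0
eef_pos: [0.2011, -0.5652, 0.2224]
tcp_rot: [-0.0, 0.774, 0.634, 0.0]
wrist_force: [0.4, 0.4, -0.5]
gripper_width: 0.087
finger_force: 0.0
```

Emit:
move_arm:
  offset:
    - [0.0377,0.0091,0.005]
    - [0.0377,0.0091,0.005]
    - [0.0377,0.0091,0.005]
    - [0.0377,0.0091,0.005]
    - [0.0377,0.0091,0.005]
    - [0.0377,0.0091,0.005]
    - [0.0377,0.0091,0.005]
    - [0.0377,0.0091,0.005]
  rotation:
    - [0,0,0]
    - [0,0,0]
    - [0,0,0]
    - [0,0,0]
    - [0,0,0]
    - [0,0,0]
    - [0,0,0]
    - [0,0,0]
  gripper: [0.087,0.087,0.087,0.087,0.087,0.087,0.087,0.087]

```text
time_s: 1.67
eef_pos: [0.3339, -0.283, 0.1824]
tcp_rot: [0.0, 0.776, 0.631, 0.0]
wrist_force: [0.5, 0.0, -0.1]
gripper_width: 0.0869
finger_force: 0.0
```

Emit:
move_arm:
  offset:
    - [0.0377,0.0091,0.005]
    - [0.0377,0.0091,0.005]
    - [0.0377,0.0091,0.005]
    - [0.0377,0.0091,0.005]
    - [0.0377,0.0091,0.005]
    - [0.0377,0.0091,0.005]
    - [0.0377,0.0091,0.005]
    - [0.0377,0.0091,0.005]
    - [0,0,0]
  rotation:
    - [0,0,0]
    - [0,0,0]
    - [0,0,0]
    - [0,0,0]
    - [0,0,0]
    - [0,0,0]
    - [0,0,0]
    - [0,0,0]
    - [0,0,0]
  gripper: [0.087,0.087,0.087,0.087,0.087,0.087,0.087,0.087,0.087]

```text
time_s: 2.42
eef_pos: [0.4671, 0.0015, 0.1411]
tcp_rot: [-0.002, 0.774, 0.634, 0.0]
wrist_force: [0.1, 0.2, 0.2]
gripper_width: 0.0871
finger_force: 0.0
```

```bash
python3 - <<'E'
from h import *
s=bot.observe(); w,x,y,z=s["tcp_rot"]; M=R.from_quat([x,y,z,w]).as_matrix()
print(s["time_s"],s["eef_pos"],M.round(3).tolist())
c=cam("wrist"); cv2.imwrite("pics/w1.png",c["frame"]); np.savez("w1.npz",pose=c["pose"],camera_matrix=c["camera_matrix"],k1=c["k1"])
print(np.array(c["mount"]).round(3).tolist())
E
```

```text
2.4167 [0.46706067 0.00146025 0.14113418] [[0.197, 0.98, -0.001], [0.98, -0.197, 0.003], [0.003, -0.002, -1.0]]
[[0.001, -0.959, -0.283, 0.078], [1.0, 0.001, 0.001, -0.0], [-0.001, -0.283, 0.959, -0.162], [0.0, 0.0, 0.0, 1.0]]
```

View pics/w1.png

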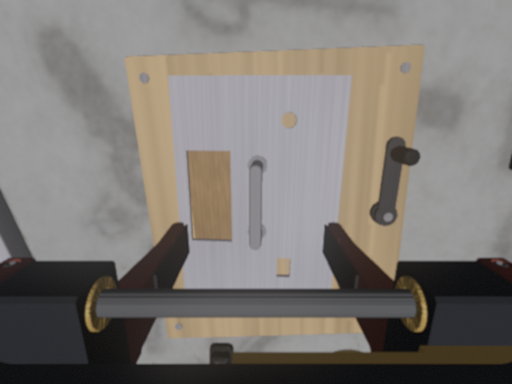

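```bash
python3 - <<'E'
from h import *
c=dict(np.load("w1.npz")); c["k1"]=float(c["k1"])
w=onplane(c,[(128,58),(423,45),(168,338)],.018); print(w.round(4)); print("jig",fit([(-.1425,.165),(.1425,.165),(-.1425,-.165)],w))
print("pivot",onplane(c,[(383,213)],.032))
print("holes",onplane(c,[(289,120),(283,267)],.030), "->"); 
h=onplane(c,[(289,120),(283,267)],.030); d=h[0]-h[1]; print("plate yaw",np.arctan2(d[1],d[0])-np.pi/2,np.linalg.norm(d))
p=onplane(c,[(168,75),(350,76)],.03);print("plate left corners",p)
e=onplane(c,[(257,163),(256,240)],.058); print("handle",e,e.mean(0))
E
```

```text
[[ 0.3735  0.1503  0.018 ]
 [ 0.6474  0.1068  0.018 ]
 [ 0.3182 -0.1712  0.018 ]]
jig (np.float64(-0.16089281868354716), array([ 0.48442129, -0.0332473 ]), array([[ 0.98708465,  0.16019956],
       [-0.16019956,  0.98708465]]), array([[ 3.26372766e-03, -2.14997820e-03],
       [-4.14294338e-03,  4.91355624e-05],
       [ 8.79215716e-04,  2.10084263e-03]]))
pivot [[ 0.59378174 -0.04738317  0.032     ]]
holes [[ 0.51241159  0.06512926  0.03      ]
 [ 0.4798758  -0.09138793  0.03      ]] ->
plate yaw -0.204954714648665 0.1598630975173785
plate left corners [[0.40954047 0.12644761 0.03      ]
 [0.57388575 0.09278312 0.03      ]]
handle [[ 0.47492797  0.03500033  0.058     ]
 [ 0.45918321 -0.03950314  0.058     ]] [ 0.46705559 -0.0022514   0.058     ]
```

Emit:
move_arm:
  offset:
    - [-0.0045,0,0.02]
    - [0,0,0.025]
    - [0,0,0.025]
    - [0,0,0.02]
    - [0,0,0.011]
    - [0,0,0]
  rotation:
    - [0,0,0]
    - [0,0,0]
    - [0,0,0]
    - [0,0,0]
    - [0,0,0]
    - [0,0,0]
  gripper: [0.087,0.087,0.087,0.087,0.087,0.087]

```text
time_s: 2.97
eef_pos: [0.4634, -0.0095, 0.039]
tcp_rot: [-0.002, 0.776, 0.631, -0.002]
wrist_force: [0.1, 0.8, -0.7]
gripper_width: 0.0871
finger_force: 0.0
```

Emit:
move_arm:
  offset:
    - [0,0,0]
    - [0,0,0]
    - [0,0,0]
    - [0,0,0]
    - [0,0,0]
    - [0,0,0]
    - [0,0,0]
    - [0,0,0]
  rotation:
    - [0,0,0]
    - [0,0,0]
    - [0,0,0]
    - [0,0,0]
    - [0,0,0]
    - [0,0,0]
    - [0,0,0]
    - [0,0,0]
  gripper: [0.07,0.055,0.04,0.025,0.015,0.008,0.005,0.005]

```text
time_s: 3.63
eef_pos: [0.4653, -0.0086, 0.0417]
tcp_rot: [0.0, 0.776, 0.631, 0.0]
wrist_force: [-0.0, -0.7, 0.7]
gripper_width: 0.0373
finger_force: 0.0
```

```bash
python3 - <<'E'
from h import *
s=bot.observe(); w,x,y,z=s["tcp_rot"]; M=R.from_quat([x,y,z,w]).as_matrix()
print(s["time_s"],s["eef_pos"],M.round(4).tolist(),s["wrist_force"],s["wrist_torque"],s["gripper_width"],s["finger_force"])
E
```

```text
3.6333 [ 0.46527792 -0.00860273  0.04173966] [[0.203, 0.9792, 0.0001], [0.9792, -0.203, 0.0], [0.0, 0.0001, -1.0]] [-0.01246398 -0.65699054  0.73214888] [-0.00670739 -0.1548452   0.03000488] 0.037286460443770514 0.0
```

Emit:
move_arm:
  offset:
    - [0.005,0,0.0015]
    - [0,0,0]
    - [0,0,0]
    - [0,0,0]
    - [0,0,0]
    - [0,0,0]
    - [0,0,0]
    - [0,0,0]
    - [0,0,0]
  rotation:
    - [0,0,0]
    - [0,0,0]
    - [0,0,0]
    - [0,0,0]
    - [0,0,0]
    - [0,0,0]
    - [0,0,0]
    - [0,0,0]
    - [0,0,0]
  gripper: [0.03,0.02,0.01,0.005,0.005,0.005,0.005,0.005,0.005]

```text
time_s: 4.38
eef_pos: [0.4661, -0.0037, 0.04]
tcp_rot: [-0.0, 0.776, 0.631, -0.0]
wrist_force: [-1.4, 0.5, -0.5]
gripper_width: 0.0112
finger_force: 30.0
```

```bash
python3 - <<'E'
from h import *
s=bot.observe()
print(s["time_s"],s["eef_pos"],s["wrist_force"],s["wrist_torque"],s["gripper_width"],s["finger_force"])
c=cam("wrist"); np.savez("w2.npz",pose=c["pose"],camera_matrix=c["camera_matrix"],k1=c["k1"]); cv2.imwrite("pics/w2.png",c["frame"])
E
```

```text
4.3833 [ 0.46613657 -0.00367041  0.04001917] [-1.35946477  0.54273723 -0.50937656] [ 0.15647561  0.05335493 -0.03916389] 0.011213609321177296 30.00005543231964
```

View pics/w2.png

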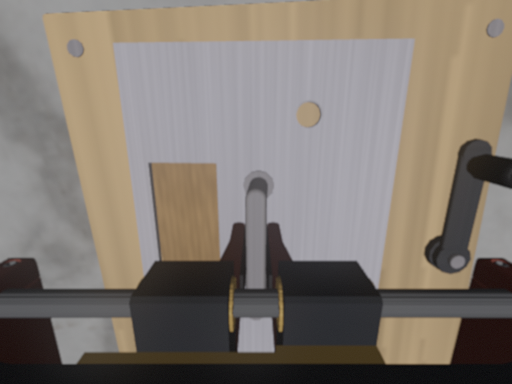

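Emit:
move_arm:
  offset:
    - [-0.0035,0.0035,-0.0002]
    - [-0.0035,0.0035,-0.0002]
    - [-0.0035,0.0035,-0.0002]
    - [-0.0035,0.0035,-0.0002]
    - [-0.0035,0.0035,-0.0002]
    - [-0.0034,0.0037,0]
    - [0,0,0]
    - [0,0,0]
  rotation:
    - [0,0,-0.5]
    - [0,0,-0.5]
    - [0,0,-0.5]
    - [0,0,-0.5]
    - [0,0,-0.5]
    - [0,0,-0.1]
    - [0,0,0]
    - [0,0,0]
  gripper: [0.005,0.005,0.005,0.005,0.005,0.005,0.005,0.005]

```text
time_s: 5.1
eef_pos: [0.4833, -0.0285, 0.0408]
tcp_rot: [-0.0, 0.761, 0.648, -0.0]
wrist_force: [-0.7, -0.7, -4.9]
gripper_width: 0.011
finger_force: 30.0
```

```bash
python3 - <<'E'
from h import *
s=bot.observe(); w,x,y,z=s["tcp_rot"]; M=R.from_quat([x,y,z,w]).as_matrix()
print(s["time_s"],s["eef_pos"],np.arctan2(M[1,1],M[0,1]),s["wrist_force"],s["wrist_torque"],s["gripper_width"],s["finger_force"])
c=cam("wrist"); np.savez("w3.npz",pose=c["pose"],camera_matrix=c["camera_matrix"],k1=c["k1"]); f=c["frame"]
t=cam("top")["frame"]
a=cv2.resize(f[70:170,220:420],(800,400),interpolation=cv2.INTER_CUBIC)
cv2.imwrite("pics/w3.png",f); d=cam("side")["frame"]; b=cv2.resize(d[150:240,235:335],(400,360),interpolation=cv2.INTER_CUBIC)
out=np.zeros((600,800,3),np.uint8); out[:240,:480]=cv2.resize(f[70:170,220:420],(480,240),interpolation=cv2.INTER_CUBIC); out[240:600,:400]=b
out[240:600,400:]=cv2.resize(f,(400,300),interpolation=cv2.INTER_AREA).repeat(1,0)[:300].tolist() and cv2.resize(f,(400,360)); cv2.imwrite("pics/m3.png",out)
E
```

```text
5.1 [ 0.48326956 -0.02850588  0.04076154] -0.15990082581061157 [-0.73183233 -0.65390936 -4.91244759] [-0.01249682 -0.01265239  0.00056963] 0.011015150245093804 29.999394714832306
```

View pics/m3.png

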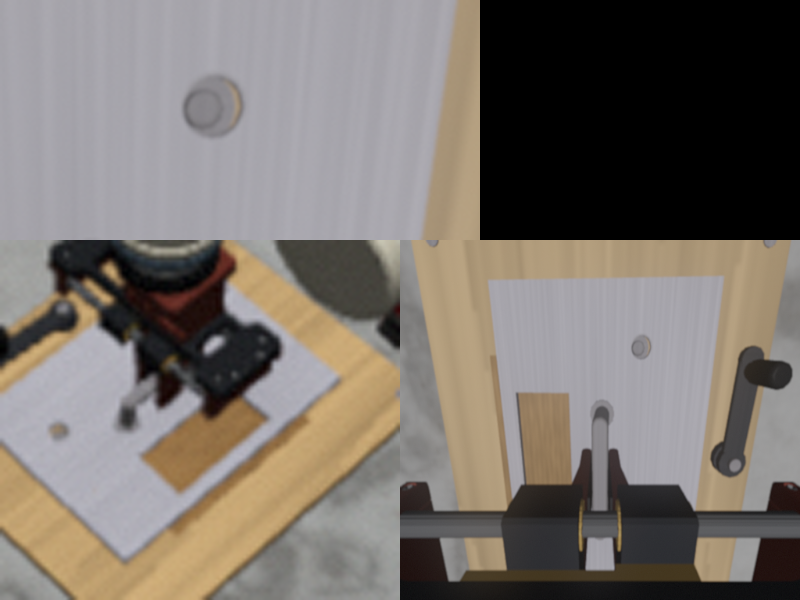

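Emit:
move_arm:
  offset:
    - [-0.0007,-0.0013,0]
    - [0,0,0.001]
    - [0,0,0.001]
    - [0,0,0.001]
    - [0,0,0.001]
    - [0,0,0.001]
    - [0,0,0.0005]
    - [0,0,0]
  rotation:
    - [0,0,0]
    - [0,0,0]
    - [0,0,0]
    - [0,0,0]
    - [0,0,0]
    - [0,0,0]
    - [0,0,0]
    - [0,0,0]
  gripper: [0.005,0.005,0.005,0.005,0.005,0.005,0.005,0.005]

```text
time_s: 5.92
eef_pos: [0.4822, -0.0287, 0.036]
tcp_rot: [0.0, 0.761, 0.649, 0.0]
wrist_force: [1.7, 0.6, 0.1]
gripper_width: 0.0116
finger_force: 30.0
```

```bash
python3 - <<'E'
from h import *
s=bot.observe()
print(s["time_s"],s["eef_pos"],s["wrist_force"],s["wrist_torque"])
c=cam("wrist"); f=c["frame"];d=cam("side")["frame"]; b=cv2.resize(d[150:240,235:335],(400,360),interpolation=cv2.INTER_CUBIC)
out=np.zeros((600,800,3),np.uint8); out[:240,:480]=cv2.resize(f[70:170,220:420],(480,240),interpolation=cv2.INTER_CUBIC); out[240:600,:400]=b
out[240:600,400:]=cv2.resize(f,(400,360)); cv2.imwrite("pics/m4.png",out)
E
```

```text
5.9167 [ 0.48223984 -0.02870079  0.03596413] [1.69043245 0.64829803 0.05623186] [-0.05651842 -0.12138859  0.04235286]
```

View pics/m4.png

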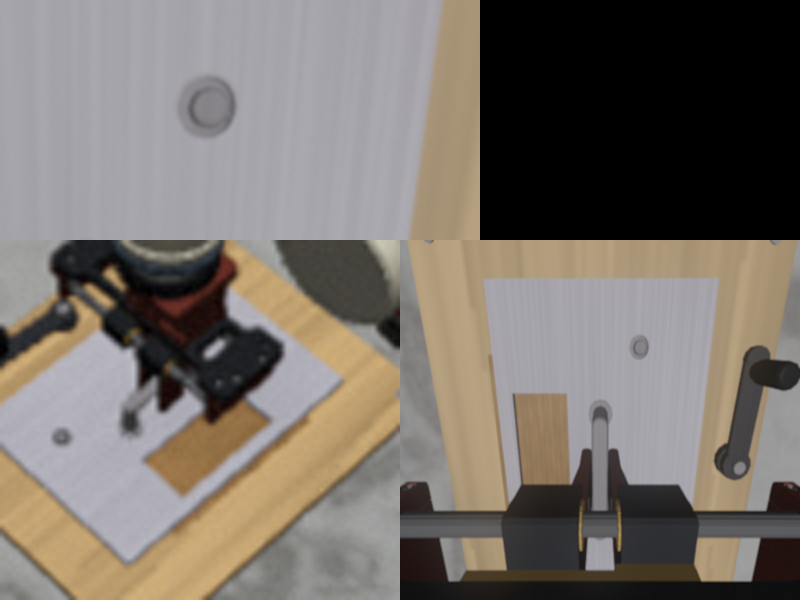

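Emit:
move_arm:
  offset:
    - [0,0,0]
    - [0,0,0]
    - [0,0,0]
    - [0,0,0]
    - [0,0,0]
    - [0,0,-0.01]
    - [0,0,-0.02]
    - [0,0,-0.02]
    - [0,0,-0.015]
    - [0,0,0]
  rotation:
    - [0,0,0]
    - [0,0,0]
    - [0,0,0]
    - [0,0,0]
    - [0,0,0]
    - [0,0,0]
    - [0,0,0]
    - [0,0,0]
    - [0,0,0]
    - [0,0,0]
  gripper: [0.02,0.025,0.035,0.045,0.05,0.05,0.05,0.05,0.05,0.05]

```text
time_s: 6.85
eef_pos: [0.4839, -0.0289, 0.1053]
tcp_rot: [0.003, 0.761, 0.649, 0.002]
wrist_force: [1.3, -0.5, 0.9]
gripper_width: 0.05
finger_force: 0.0
```

Emit:
move_arm:
  offset:
    - [0.0127,0.0237,0]
    - [0.0127,0.0237,0]
    - [0.0127,0.0237,0]
    - [0.0127,0.0237,0]
    - [0.0127,0.0237,0]
    - [0,0,0]
    - [0,0,0]
    - [0,0,0]
  rotation:
    - [0,0,0]
    - [0,0,0]
    - [0,0,0]
    - [0,0,0]
    - [0,0,0]
    - [0,0,0]
    - [0,0,0]
    - [0,0,0]
  gripper: [0.05,0.05,0.05,0.05,0.05,0.05,0.05,0.05]

```text
time_s: 7.52
eef_pos: [0.6082, 0.0151, 0.0999]
tcp_rot: [-0.001, 0.761, 0.649, -0.001]
wrist_force: [-0.8, -0.2, -0.2]
gripper_width: 0.0497
finger_force: 0.0
```

```bash
python3 - <<'E'
from h import *
s=bot.observe(); w,x,y,z=s["tcp_rot"]; M=R.from_quat([x,y,z,w]).as_matrix()
print(s["time_s"],s["eef_pos"],np.arctan2(M[1,1],M[0,1]),s["wrist_force"],s["gripper_width"])
c=cam("wrist"); f=c["frame"];np.savez("w5.npz",pose=c["pose"],camera_matrix=c["camera_matrix"],k1=c["k1"])
k=s["eef_pos"][:2]
print("pred px pivot,knobtop",proj(c,[[.597,-.0495,.034],[.6096,.0153,.0625]]))
t=cam("top")["frame"]; out=np.zeros((600,800,3),np.uint8); out[:384,:512]=f; out[384:,:]=cv2.resize(t[145:245,200:400],(432,216),interpolation=cv2.INTER_CUBIC).tolist() and cv2.copyMakeBorder(cv2.resize(t[145:245,200:400],(432,216),interpolation=cv2.INTER_CUBIC),0,0,0,368,0)
cv2.imwrite("pics/m5.png",out)
E
```

```text
7.5167 [0.60815746 0.01510306 0.09986604] -0.15903977150818052 [-0.77929345 -0.17137862 -0.17490693] 0.049715864551386976
pred px pivot,knobtop [[254.78074012 270.82288708]
 [257.48815368 216.39497894]]
```

View pics/m5.png

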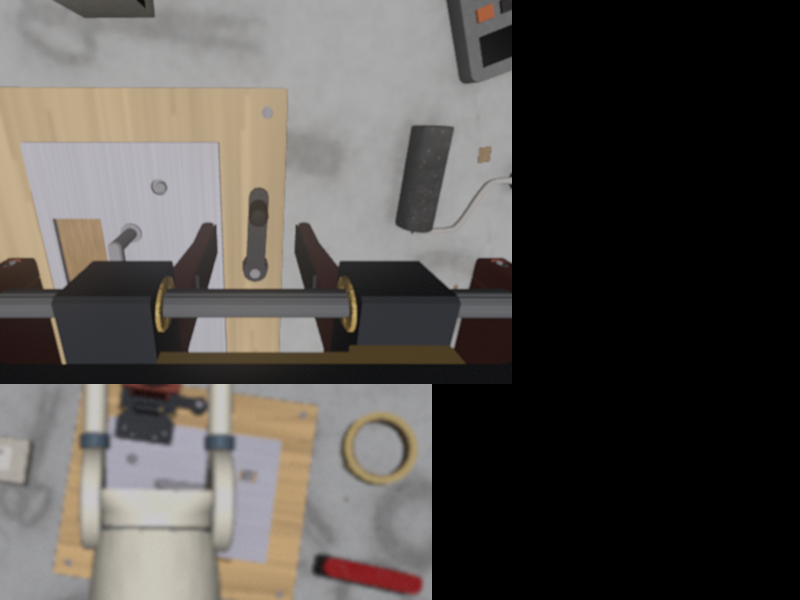

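Emit:
move_arm:
  offset:
    - [0,0.0014,0.02]
    - [0,0,0.02]
    - [0,0,0.017]
    - [0,0,0]
    - [0,0,0]
    - [0,0,0]
    - [0,0,0]
  rotation:
    - [0,0,0]
    - [0,0,0]
    - [0,0,0]
    - [0,0,0]
    - [0,0,0]
    - [0,0,0]
    - [0,0,0]
  gripper: [0.05,0.05,0.045,0.035,0.026,0.026,0.026]

```text
time_s: 8.2
eef_pos: [0.6112, 0.0149, 0.0459]
tcp_rot: [0.001, 0.761, 0.649, 0.001]
wrist_force: [-0.2, -0.4, -0.3]
gripper_width: 0.0267
finger_force: 0.0
```

Emit:
move_arm:
  offset:
    - [-0.0004,-0.0069,0]
    - [-0.0004,-0.0069,0]
    - [-0.0004,-0.0069,0]
    - [-0.0004,-0.0069,0]
    - [-0.0004,-0.0069,0]
    - [-0.0004,-0.0069,0]
    - [-0.0004,-0.0069,0]
    - [-0.0004,-0.0069,0]
  rotation:
    - [0,0,-6]
    - [0,0,-6]
    - [0,0,-6]
    - [0,0,-6]
    - [0,0,-6]
    - [0,0,-6]
    - [0,0,-6]
    - [0,0,-6]
  gripper: [0.026,0.026,0.026,0.026,0.026,0.026,0.026,0.026]

```text
time_s: 8.87
eef_pos: [0.5592, 0.0013, 0.0455]
tcp_rot: [0.001, 0.429, 0.903, 0.001]
wrist_force: [0.1, 0.5, 0.5]
gripper_width: 0.0259
finger_force: 0.5
```

Emit:
move_arm:
  offset:
    - [-0.0004,-0.0069,0]
    - [-0.0004,-0.0069,0]
    - [-0.0004,-0.0069,0]
    - [-0.0004,-0.0069,0]
    - [-0.0004,-0.0069,0]
    - [-0.0004,-0.0069,0]
    - [-0.0003,-0.005,0]
    - [-0.0003,-0.004,0]
    - [0,0,0]
    - [0,0,0]
  rotation:
    - [0,0,-6]
    - [0,0,-6]
    - [0,0,-6]
    - [0,0,-6]
    - [0,0,-6]
    - [0,0,-6]
    - [0,0,-4]
    - [0,0,-3]
    - [0,0,0]
    - [0,0,0]
  gripper: [0.026,0.026,0.026,0.026,0.026,0.026,0.026,0.026,0.026,0.026]

```text
time_s: 9.7
eef_pos: [0.5356, -0.0424, 0.0449]
tcp_rot: [0.001, 0.072, 0.997, -0.0]
wrist_force: [-0.0, -0.9, 1.1]
gripper_width: 0.0263
finger_force: 0.0
```

```bash
python3 - <<'E'
from h import *
s=bot.observe(); p=s["eef_pos"]-np.array([.597,-.0495,0])
print(s["time_s"],np.hypot(*p[:2]),np.degrees(np.arctan2(p[1],p[0]))+9.1,s["wrist_force"],s["gripper_width"],s["finger_force"],s["joints"])
E
```

```text
9.7 0.06184623289976527 182.49073010218225 [-0.00349239 -0.93378265  1.12313131] 0.02627922605477154 0.0 [-1.42330585e-01 -4.04985024e-02  1.68035339e+00  4.89886881e-05
  1.49954974e+00 -1.56938760e+00]
```

Emit:
move_arm:
  offset:
    - [0,-0.001,0]
    - [0,-0.001,0]
    - [0,-0.001,0]
    - [0,0,0]
  rotation:
    - [0,0,0]
    - [0,0,0]
    - [0,0,0]
    - [0,0,0]
  gripper: [0.026,0.026,0.026,0.026]

```text
time_s: 10.03
eef_pos: [0.5346, -0.0451, 0.0438]
tcp_rot: [0.0, 0.071, 0.997, 0.0]
wrist_force: [0.1, 0.7, 0.1]
gripper_width: 0.0258
finger_force: 0.2
```

Emit:
move_arm:
  offset:
    - [0,-0.0015,0]
    - [0,0,0]
    - [0,0.003,0]
    - [0,0.002,0]
    - [0,0,0]
    - [0,0,-0.015]
    - [0,0,-0.03]
    - [0,0,-0.04]
    - [0,0,-0.03]
    - [0,0,0]
  rotation:
    - [0,0,0]
    - [0,0,0]
    - [0,0,0]
    - [0,0,0]
    - [0,0,0]
    - [0,0,0]
    - [0,0,0]
    - [0,0,0]
    - [0,0,0]
    - [0,0,0]
  gripper: [0.026,0.026,0.028,0.03,0.03,0.03,0.03,0.03,0.03,0.03]

```text
time_s: 10.87
eef_pos: [0.5377, -0.0424, 0.1668]
tcp_rot: [0.006, 0.071, 0.997, -0.001]
wrist_force: [1.7, -0.4, 1.8]
gripper_width: 0.0301
finger_force: 0.0
```

Emit:
move_arm:
  offset:
    - [0.03,0,0]
    - [0.03,0,0]
    - [0.03,0,0]
    - [0,0,0]
    - [0,0,0]
    - [0,0,0]
  rotation:
    - [0,0,0]
    - [0,0,0]
    - [0,0,0]
    - [0,0,0]
    - [0,0,0]
    - [0,0,0]
  gripper: [0.03,0.03,0.03,0.03,0.03,0.03]

```text
time_s: 11.37
eef_pos: [0.4464, -0.0292, 0.1587]
tcp_rot: [0.001, 0.071, 0.997, -0.0]
wrist_force: [-0.1, 0.3, -0.0]
gripper_width: 0.0298
finger_force: 0.0
```

```bash
python3 - <<'E'
from h import *
s=bot.observe(); print(s["time_s"],s["eef_pos"],s["wrist_force"])
f=cam("wrist")["frame"]; t=cam("side")["frame"]; out=np.zeros((600,800,3),np.uint8); out[:300,:400]=cv2.resize(f,(400,300)); out[:,400:]=0
out[:480,300:]=0; out[:300,:400]=cv2.resize(f,(400,300)); out[300:,:400]=cv2.resize(t[145:245,210:344],(400,300),interpolation=cv2.INTER_CUBIC)
out[:288,400:784]=cv2.resize(f[:,:],(384,288))
cv2.imwrite("pics/m6.png",out)
E
```

```text
11.3667 [ 0.44643434 -0.02921156  0.15869985] [-0.13078502  0.30319675 -0.00795022]
```

View pics/m6.png

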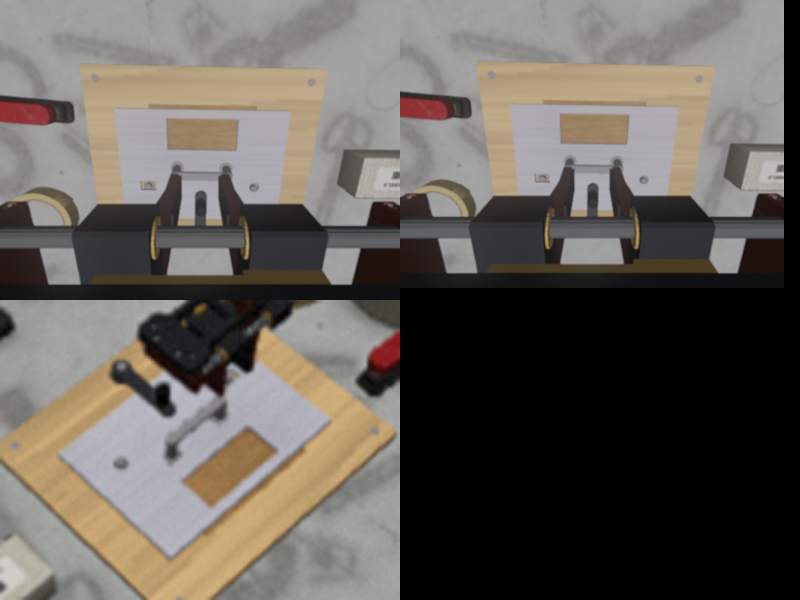

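The last picture shows both pins in the hole (wrist view at about 254,187) and the slot (149,185). The clamp bar lies straight along the jig's -x over the flat plate, and the tool is clear of everything.

```bash
python3 -c "from bench import bot; print(bot.sign_off())"
```

```text
the job is handed in; nothing more can be done
None
```

The job is handed in at about 11.4 s: in the last pictures the plate lies flat over both pins, the clamp bar is swung round to about its stop, and the arm is clear; the judge's verdict was not shown.

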